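# Set the air restrictor with a flat screwdriver

## Robot

A 6-joint arm with a two-finger parallel gripper is mounted at the origin on a cart in front of the work surface, level with it; the furniture and walls round the work are solid. World frame = base frame: x ahead of the robot, y to its left, z up, the work surface at z = 0. Lengths are in m, angles in rad, forces in N, time in s.
With the tool pointing down it reaches from about 0.35 to 1 m from the base axis. Payload 7.1 kg.
Tool frame: the origin (TCP) lies on the centre line of the jaws, within the pads' length; the fingertips stand 8 mm ahead of it and the grasp point (between the pads) lies 11 mm behind it (r.tip_reach is the distance from the TCP to the fingertips, in m); z points along the fingers, y is the line along which they close (so a half turn about z gives the same grasp; the last joint's range is limited). The gripper opens to 85 mm and grips with 20 to 120 N. Pads are 22 mm wide; open, the fingers measure 114 mm over their backs; the gripper's body (76 mm by 85 mm) begins 54 mm behind the grasp point. The pads swing forward as they close: fully open they stand 13 mm farther back than shut.
Start: joints at [-1.205, 0.423, 1.63, -0, 1.089, -0.019], TCP at [0.235, -0.579, 0.239] pointing down, gripper open.
Joint ranges: [-3, 3], [-0.9, 2.11], [0.09, 2.58], [-1.31, 4.45], [0.11, 2.69], [-2.54, 2.54]. Speed limits (rad/s): [2.39, 2.39, 3.01, 3.14, 3.14, 3.14].

## Interface

Orientations are given as a rotation vector (axis times angle).
In Python, from rig import readout, optics, ticket, r gives the robot as it stands.
- The arm moves only by the shell command python3 -m jog 'ROWS' [FORCE]. ROWS is JSON, a list of rows, each a list of 7 numbers: the opening in per cent of the stroke, from 0 (shut) to 100 (fully open), then the shift along the tool's x, y, z in cm, then the turn, a rotation vector about the tool's x, y, z in degrees. In form: [[grip, dx, dy, dz, ax, ay, az], ...]. A call has 1 to 10 rows; each row shifts and turns the commanded pose from where the row before left it, along the tool's axes as they then stand; what a row does not reach is not made up. A row lasts 1/10 s, in which the tool goes at most 50 mm and 8.59 degrees, less where a joint would pass 70% of its speed; a pose out of reach is approached as far as the arm can. A call is refused whole if a number of a shift passes 5 or a number of a turn 8.59, either way. A call with a gripper value outside its range is refused whole. The fingers move at their own pace and stop on an object; FORCE is the grip in N (left out, the last holds). Time passes only in rows, so rows that do not move let the fingers close. It gives the time, the measured TCP pose, the force, the opening and the grip force at its end, in the units of the state.
- readout.get_obs(): the state, without advancing time (a new reading comes with each control period).
- optics.read_camera(name): name is "side" or "top"; returns the picture (400x640x3 uint8, blue, green, red); there is no depth.
- optics.get_calibration(name): a dict with "vertical_fov" (degrees; the focal length in pixels is half the picture's height over the tangent of half this angle, whatever the lens; pixels are square), "cx", "cy" (the principal point, pixels), "k1" (the pictures are not rectified: a ray, as slopes to the right and down, at radius r is drawn at 1 + k1 r^2 times it, then the intrinsics apply), "R" (3x3) and "t" (3): a world point X has camera coordinates R X + t. Camera axes: x right, y down, z forward; pixel columns grow to the right and rows downward; lengths in m; the calibration is good to about 2 mm. A picture is of the moment at which its call begins. get_calibration takes no time and is no camera call.
- ticket.hand_in(): hands the job in; it is judged then, once.
The state is a dict: "time": time; "qpos": joint angles; "qvel": joint speeds; "joint_torque": joint torques, N m; "position": TCP position; "ee_rot": TCP orientation; "contact_force": force on the tool from outside, world axes, zero at the start; "ft_torque": the same for the moment, N m; "grip_width": opening from 0.0 (shut) to 1.0 (fully open); "finger_force": force on a finger pad.
Only numpy, scipy, OpenCV 4.12 (cv2) and the standard library are available. Lean on these libraries where they do the work, as an engineer would, in place of code of your own. Each camera call takes 0.05 s, during which the arm holds its last target. There are 200 camera calls.

## Task

Take the flat screwdriver from its stand, feel for the slot of the recessed adjuster on the air restrictor by turning the blade lightly on it until it drops in, and turn the adjuster clockwise until the red pointer of the dial stands on the yellow mark. Then put the screwdriver back upright in its stand, fully home, and leave the jar, the wash bottle and the timer where they are.

Things in the scene. Friction and masses are not known exactly. Their poses are not given: they have to be found in the camera images.
- driver: Flat screwdriver, 164 mm long, 90 g, standing blade down in its stand. Origin at the centre of the blade's tip, z up the tool. Blade 14 mm wide along x, 3 mm thick along y, up to z = 16 mm; round shaft, 8 mm in diameter, to z = 75 mm; black collar, 30 mm in diameter, z = 75 to 80 mm; then the orange handle and a black end cap to 164 mm.
- handle (a point): Middle of the screwdriver's orange hexagonal handle, 120 mm above the blade's tip; axes as the driver's. The handle is 80 mm long and 24 mm across flats; the flats face the driver's x axis and every 60 degrees from it, so fingers can close along 0, 60 or 120 degrees from x. Grip it here, at about 60 N.
- stand: Grey tool stand, a fixed block 60 x 60 x 85 mm high with an 18 mm square hole (mouth bevelled by 3 mm) in the middle of its top, 80 mm deep. Origin at the centre of its underside, z up. With the screwdriver home, its black collar rests on the stand's top and the blade's tip is 10 mm above the stand's origin; it may stand in the hole at any yaw.
- restrictor: Air restrictor, a fixed grey and aluminium block 90 (x) x 150 (y) mm, 46 mm high, on a black foot plate of 102 x 162 mm; two brass hose tails at its back (+x). Origin at the centre of its underside, z up. On its flat top: the recessed adjuster 42 mm towards -y and a round dial (78 mm in diameter, 9 mm high, under a window) 35 mm towards +y.
- adjuster (a point): Centre of the mouth of the adjuster's round recess (16.6 mm in diameter, bevelled by 3 mm, brass bezel), level with the block's aluminium top, 46 mm above the worktop. The axis is vertical. The blade's 14 mm width fits in the recess at any angle. A tall fixed instrument stands close behind the block (from about x = 0.58 m, between y = 0.03 and 0.22 m): keep the hand in front of it.
- screw_face (a point): Centre of the slotted brass screw head's face at rest, 10.5 mm below the recess's mouth (a fixed point). Slot: 6 mm wide, 9 mm deep, right across. Its direction is in no reading; at the start within 0.8 rad either way of the restrictor's x axis. The head is sprung: pressed, it gives up to 3 mm, from 3 N to 9 N. Blade play in the slot: 0.21 rad either way. Seated: tip 6 mm or more below this point.
- pointer (a joint): Angle of the dial's pointer in rad: 0 at the start, growing as the adjuster is turned clockwise seen from above; it turns with the screw one to one, to 1.9 at most. At 0 the screw is on its stop and cannot be turned anticlockwise. The screw stays where it is left (0.06 N m of friction).
- pointer_tip (a point): Outer end of the red pointer, 32 mm from the dial's centre. At joint value 0 the pointer points along the restrictor's +y. It moves clockwise seen from above. It lies under the window and cannot be touched.
- mark (a point): Middle of the yellow mark on the dial, an arc 10 mm long, 32 mm from the dial's centre. It lies 0.5 to 1.0 rad clockwise of the pointer's start.
- dial_center (a point): Centre of the dial, on the pointer's axis.
- jar: White jar with a blue lid, 62 mm in diameter, 88 mm high. Origin at the centre of its underside. Leave it alone.
- wash_bottle: White wash bottle with a red spout, 73 x 98 x 172 mm. Origin at the centre of its underside. Leave it alone.
- timer: Small white timer with three buttons, 72 x 62 x 19 mm. Origin at the centre of its underside. Leave it alone.

How it is judged:
By the outcome, as a careful person would: the job done as asked, in the order asked, and still so for the second after the job is handed in, with the robot touching nothing.
It also fails if it takes over 64 s, if anything falls off the work surface, if the arm or the gripper's body presses on something with over 40 N, if the wrist force passes 120 N, or if a joint passes its speed limit or range.

## Working session

There is one attempt and no reset: what is moved stays moved. The work goes in short steps, Python scripts to look and compute and a shell command to move; the robot and the scene stay as the last step left them, time stands still between calls to the robot, and variables do not carry over. Pictures are saved under pics/ and viewed, at most 11 in all, crops included, and the job is handed in when it is done.

```bash
ls; mkdir -p pics
python3 - <<'E'
from rig import readout, optics, r
import cv2,numpy as np
o=readout.get_obs(); print({k:np.round(v,3).tolist() for k,v in o.items()}, r.tip_reach)
for n in("top","side"):
    cv2.imwrite(f"pics/{n}0.png",optics.read_camera(n)); c=optics.get_calibration(n); print(n,c)
E
```

```text
pics
{'time': 0.0, 'qpos': [-1.205, 0.424, 1.631, 0.0, 1.089, -0.019], 'qvel': [0.001, 0.0, 0.0, 0.001, -0.001, 0.0], 'joint_torque': [0.001, -55.738, -28.174, 0.0, 0.007, 0.0], 'position': [0.234, -0.579, 0.239], 'ee_rot': [-3.082, -0.6, 0.0], 'contact_force': [0.052, -0.737, 0.446], 'ft_torque': [-0.0, -0.042, -0.008], 'finger_force': 0.0, 'grip_width': 0.995} 0.008
top {'vertical_fov': 52.74304159039532, 'cx': 314.99294206284645, 'cy': 196.02229369895608, 'k1': 0.019310714593435852, 'R': array([[ 0.01562063, -0.99984613,  0.00798208],
       [-0.98509389, -0.01675689, -0.17119942],
       [ 0.17130683, -0.00518886, -0.98520406]]), 't': array([0.02538225, 0.53270701, 0.99794717])}
side {'vertical_fov': 50.46181636402426, 'cx': 312.8823391246663, 'cy': 198.62022846039818, 'k1': -0.05646516792373834, 'R': array([[-0.89706532, -0.44188723,  0.00308057],
       [-0.27207551,  0.54681433, -0.79181375],
       [ 0.34820788, -0.7111468 , -0.61075486]]), 't': array([0.48483878, 0.18665195, 0.8902192 ])}
```

View pics/top0.png

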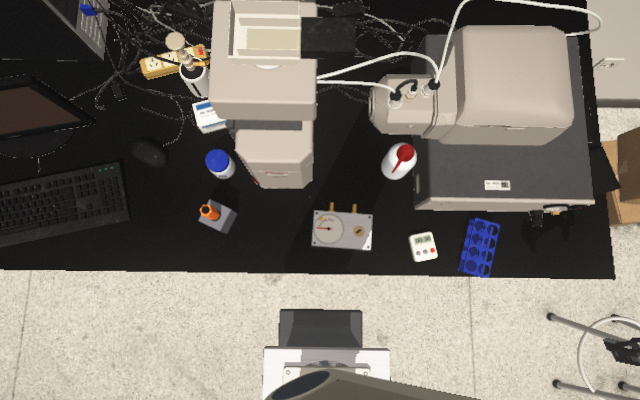

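View pics/side0.png

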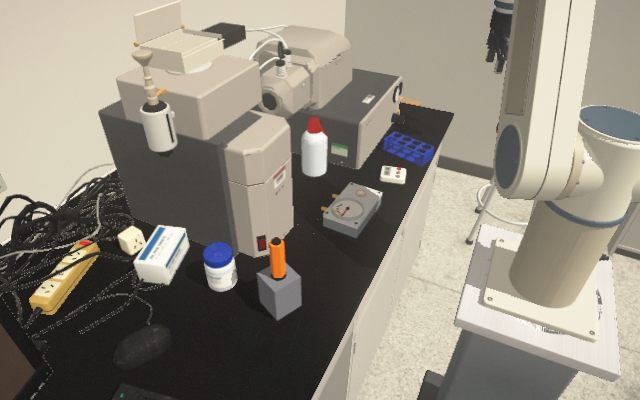

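The top view shows the stand at (216,215), the restrictor at (342,230), with the dial at (328,229) and the adjuster at (359,231). The jar is at (220,165). In the side view the driver is at (278,258) and the restrictor at (352,208).

```bash
cat > h.py <<'E'
import cv2,numpy as np
from rig import readout, optics
def K(n):
    c=optics.get_calibration(n); f=200/np.tan(np.radians(c["vertical_fov"])/2)
    return c,f
def ray(n,uv):
    c,f=K(n); d=(np.array(uv,float)-[c["cx"],c["cy"]])/f; s=d.copy()
    for _ in range(20): s=d/(1+c["k1"]*(s@s))
    R=c["R"]; return -R.T@c["t"], R.T@np.array([*s,1])
def plane(n,uv,z):
    o,d=ray(n,uv); return o+d*(z-o[2])/d[2]
def proj(n,X):
    c,f=K(n); p=c["R"]@np.array(X)+c["t"]; s=p[:2]/p[2]
    return s*(1+c["k1"]*(s@s))*f+[c["cx"],c["cy"]]
def tri(a,b):
    A=[];B=[]
    for o,d in (ray("top",a),ray("side",b)):
        d=d/np.linalg.norm(d);P=np.eye(3)-np.outer(d,d);A.append(P);B.append(P@o)
    return np.linalg.lstsq(np.vstack(A),np.hstack(B),rcond=None)[0]
E
python3 - <<'E'
import cv2,numpy as np
from h import *
t=cv2.imread("pics/top0.png");s=cv2.imread("pics/side0.png")
def crop(im,x,y,w,h): return cv2.resize(im[y:y+h,x:x+w],(400,300),interpolation=cv2.INTER_CUBIC)
g=np.vstack([np.hstack([crop(t,190,190,60,45),crop(t,302,202,80,60)]),np.hstack([crop(s,230,225,120,90),crop(s,312,175,80,60)])])
cv2.imwrite("pics/crops0.png",g)
def comps(im,m,n):
    k,l,st,c=cv2.connectedComponentsWithStats(m.astype(np.uint8))
    for i in range(1,k):
        if st[i,4]>=4: print(n,st[i].tolist(),c[i].round(2))
for n,im,box in(("top",t,(190,190,190,65)),("side",s,(230,170,160,150))):
    x,y,w,h=box; H=cv2.cvtColor(im,cv2.COLOR_BGR2HSV).astype(int); M=np.zeros(H.shape[:2],bool);M[y:y+h,x:x+w]=1
    h_,s_,v_=H[...,0],H[...,1],H[...,2]
    comps(im,M&(h_<15)&(s_>180)&(v_>120),n+" orange"); comps(im,M&((h_<6)|(h_>174))&(s_>110)&(v_>90),n+" red")
    comps(im,M&(h_>=16)&(h_<35)&(s_>110)&(v_>110),n+" yellow/brass")
E
```

```text
top orange [199, 204, 21, 16, 140] [210.09 212.49]
top red [320, 228, 7, 1, 7] [323. 228.]
top yellow/brass [330, 202, 4, 9, 27] [331.22 206.04]
top yellow/brass [352, 204, 4, 9, 27] [353.96 208.3 ]
top yellow/brass [319, 217, 4, 4, 10] [320.5 218.3]
top yellow/brass [356, 229, 3, 3, 6] [356.67 229.67]
top yellow/brass [358, 232, 3, 2, 5] [359.2 232.6]
top yellow/brass [361, 232, 3, 4, 4] [362.25 233.5 ]
side orange [269, 238, 17, 40, 485] [277.33 259.62]
side red [341, 209, 6, 7, 10] [343.7 212.3]
side red [259, 239, 6, 10, 54] [261.59 243.35]
side yellow/brass [332, 194, 6, 4, 19] [334.42 195.58]
side yellow/brass [359, 195, 4, 2, 5] [360.6 195.8]
side yellow/brass [321, 207, 6, 4, 18] [323.33 208.22]
side yellow/brass [333, 210, 3, 3, 6] [334.33 210.67]
side yellow/brass [278, 245, 3, 2, 4] [279.  245.5]
```

View pics/crops0.png

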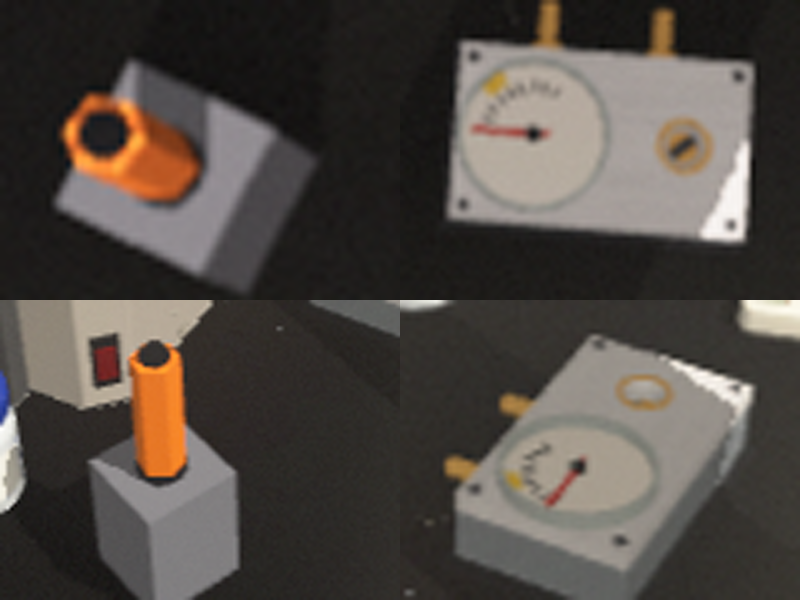

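The crops show a pointer from (328.6,228.6) to about (316.6,227.6) and a yellow mark at (320.5,218.3). The adjuster is at (358.6,231.6), with a dark slot running lower-left to upper-right, roughly −45 to −54° from x. The driver's end cap is at about (205.4,210), and two hexagon corners point left and right.

Run:
```python
from h import *
from scipy.spatial.transform import Rotation as Ro
t=cv2.imread("pics/top0.png");s=cv2.imread("pics/side0.png")
def stand(im,box,lo,hi):
    x,y,w,h=box;g=im[y:y+h,x:x+w].astype(int);H=cv2.cvtColor(im[y:y+h,x:x+w],cv2.COLOR_BGR2HSV)
    return ((H[...,1]<45)&(H[...,2]>lo)&(H[...,2]<hi)).astype(np.uint8)
# cap of handle: dark blob inside orange
cap=(205.4,210.0); P=plane("top",cap,.174); print("cap",P.round(4))
for i,v in enumerate([(63,133),(90,95),(133,100),(147,138)]):
    q=plane("top",(190+v[0]/6.667,190+v[1]/6.667),.170)-plane("top",cap,.170); print("hexv",(q[:2]*1e3).round(1),np.degrees(np.arctan2(q[1],q[0])).round(1))
print("tri cap",tri(cap,(230+154/3.333,225+48/3.333)).round(4))
print("tri cap", "collar base side", plane("side",(230+160/3.333,225+(476)/3.333),.09).round(4))
# stand top corners (top crop): back(130,60) left(55,205) front(205,275) right(275,130)
C=[plane("top",(190+a/6.667,190+b/6.667),.085)[:2] for a,b in((130,60),(55,205),(203,275),(277,130))]
print("stand corners",np.round(C,4).tolist(),np.mean(C,0).round(4))
tc=[plane("top",(302+(a-400)/5,202+b/5),.046)[:2] for a,b in((459,40),(753,64),(744,241),(447,218))]
print("restr",np.round(tc,4).tolist(),np.mean(tc,0).round(4)); L=np.mean([tc[0],tc[3]],0)-np.mean([tc[1],tc[2]],0); yaw=np.arctan2(L[1],L[0])-np.pi/2
print("yaw deg",np.degrees(yaw), np.linalg.norm(L))
c=np.mean(tc,0); U=np.array([np.cos(yaw),np.sin(yaw)]);V=np.array([-U[1],U[0]])
print("adj model",c-.042*V,"dial model",c+.035*V)
print("adj px",plane("top",(302+284/5,202+145/5),.046).round(4), tri((302+284/5,202+145/5),(312+243/5,175+92/5)).round(4))
D=plane("top",(302+133/5,202+133/5),.052); print("dial px",D.round(4))
for n,p in(("mark",(320.5,218.3)),("tip",(302+73/5,202+128/5))):
    q=(plane("top",p,.052)-D)[:2]; print(n,np.linalg.norm(q),np.degrees(np.arctan2(q[1],q[0])))
a=plane("top",(302+268/5,202+158/5),.0355);b=plane("top",(302+297/5,202+137/5),.0355);q=b-a;print("slot",np.degrees(np.arctan2(q[1],q[0])))
H=cv2.cvtColor(t,cv2.COLOR_BGR2HSV)
print("jar lid",plane("top",(218,159),.088).round(3))
print(Ro.from_rotvec(readout.get_obs()["ee_rot"]).as_matrix().round(3).tolist())
```

```text
cap [0.4739 0.2801 0.174 ]
hexv [-0.1 13.3] 90.4
hexv [13.   5.1] 21.3
hexv [11.6 -9.5] -39.5
hexv [ -1.3 -15. ] -95.1
tri cap [0.4745 0.2801 0.1749]
tri cap collar base side [0.3778 0.452  0.09  ]
stand corners [[0.5135, 0.2955], [0.459, 0.3196], [0.4341, 0.264], [0.4881, 0.2397]] [0.4737 0.2797]
restr [[0.4957, 0.0366], [0.4858, -0.1146], [0.3955, -0.1092], [0.4046, 0.0412]] [ 0.4454 -0.0365]
yaw deg -3.603894478173479 0.15109375191477414
adj model [ 0.44276352 -0.07844479] dial model [ 0.44760361 -0.00159706]
adj px [ 0.4436 -0.079   0.046 ] [ 0.4442 -0.079   0.0451]
dial px [ 0.4479 -0.0017  0.052 ]
mark 0.03329324642939383 38.873319950507955
tip 0.030543926939211537 86.17213698909646
slot -53.55164443839835
jar lid [0.615 0.28  0.088]
[[0.927, 0.375, -0.001], [0.375, -0.927, 0.001], [0.0, -0.001, -1.0]]
```

```bash
cat >> h.py <<'E'
from scipy.spatial.transform import Rotation as Ro
def go(p,yaw=None):
    """remaining shift in tool cm, turn deg, for TCP target p, closing yaw (deg, mod 180)"""
    o=readout.get_obs();R=Ro.from_rotvec(o["ee_rot"]).as_matrix()
    Y=np.degrees(np.arctan2(R[1,1],R[0,1]))
    print("t",round(o["time"],2),"pos",o["position"].round(4) if hasattr(o["position"],"round") else np.round(o["position"],4),"Y",Y.round(1),"q6",np.degrees(o["qpos"][5]).round(1),"F",np.round(o["contact_force"],1),"grip",round(o["grip_width"],3))
    if yaw is not None:
        c,s=np.cos(np.radians(yaw)),np.sin(np.radians(yaw)); G=np.array([[-s,c,0],[c,s,0],[0,0,-1.]])
        rv=np.degrees(Ro.from_matrix(R.T@G).as_rotvec()); print("turn",rv.round(2))
    print("shift now cm",(R.T@(np.array(p)-o["position"])*100).round(2),"after turn",(G.T@(np.array(p)-o["position"])*100).round(2) if yaw is not None else "")
E
python3 -m jog '[[100,0,0,0,0,0,-7.75],[100,0,0,0,0,0,-7.75],[100,0,0,0,0,0,-7.75],[100,0,0,0,0,0,-7.75],[100,0,0,0,0,0,-7.75],[100,0,0,0,0,0,-7.75],[100,0,0,0,0,0,-7.75],[100,0,0,0,0,0,-7.75]]' 60
python3 -c "
from h import *
go((.474,.280,.24),-6)"
```

```text
time: 0.9
position: [0.2345, -0.579, 0.2389]
ee_rot: [-2.327, -2.109, -0.001]
contact_force: [0.8, -0.4, 1.2]
grip_width: 0.999
finger_force: 0.0
t 0.9 pos [ 0.2345 -0.579   0.2389] Y -5.6 q6 -63.4 F [ 0.8 -0.4  1.2] grip 0.999
turn [-0.02 -0.05  0.36]
shift now cm [ 8.784e+01  1.540e+01 -5.000e-02] after turn [87.93 14.84 -0.11]
```

```bash
python3 -m jog '[[100,2,0.35,0,0,0,0],[100,4.5,0.75,0,0,0,0],[100,4.5,0.75,0,0,0,0],[100,4.5,0.75,0,0,0,0],[100,4.5,0.75,0,0,0,0],[100,4.5,0.75,0,0,0,0],[100,4.5,0.75,0,0,0,0],[100,4.5,0.75,0,0,0,0],[100,4.5,0.75,0,0,0,0],[100,4.5,0.75,0,0,0,0]]' >/dev/null
python3 -m jog '[[100,4.5,0.75,0,0,0,0],[100,4.5,0.75,0,0,0,0],[100,4.5,0.75,0,0,0,0],[100,4.5,0.75,0,0,0,0],[100,4.5,0.75,0,0,0,0],[100,4.5,0.75,0,0,0,0],[100,4.5,0.75,0,0,0,0],[100,4.5,0.75,0,0,0,0],[100,4.5,0.75,0,0,0,0],[100,2.5,0.4,0,0,0,0]]'
python3 -m jog '[[100,0,0,0,0,0,0]]' >/dev/null
python3 -c "
from h import *
go((.474,.280,.119),-6)"
```

```text
time: 2.9
position: [0.4655, 0.2595, 0.2391]
ee_rot: [-2.332, -2.105, -0.001]
contact_force: [1.0, -0.2, 0.2]
grip_width: 0.996
finger_force: 0.0
t 3.0 pos [0.4656 0.2593 0.239 ] Y -5.8 q6 33.6 F [ 0.4 -0.2  0.4] grip 0.998
turn [ 0.02 -0.04  0.23]
shift now cm [ 2.13  0.62 12.  ] after turn [ 2.15  0.62 12.  ]
```

```bash
python3 -m jog '[[100,2.15,0.62,0,0,0,0],[100,0,0,2,0,0,0],[100,0,0,3,0,0,0],[100,0,0,3,0,0,0],[100,0,0,2.5,0,0,0],[100,0,0,1.5,0,0,0],[100,0,0,0,0,0,0]]' 60
python3 -c "
from h import *
go((.474,.280,.119),-6)
cv2.imwrite('pics/side1.png',cv2.resize(optics.read_camera('side')[190:320,190:350],(800,600)))"
```

```text
time: 3.7
position: [0.4716, 0.2753, 0.1171]
ee_rot: [-2.334, -2.102, 0.008]
contact_force: [-0.9, 0.4, 0.1]
grip_width: 1.0
finger_force: 0.0
t 3.7 pos [0.4716 0.2753 0.1171] Y -6.0 q6 35.0 F [-0.9  0.4  0.1] grip 1.0
turn [-0.25  0.18  0.02]
shift now cm [ 0.49  0.19 -0.2 ] after turn [ 0.49  0.19 -0.19]
```

View pics/side1.png

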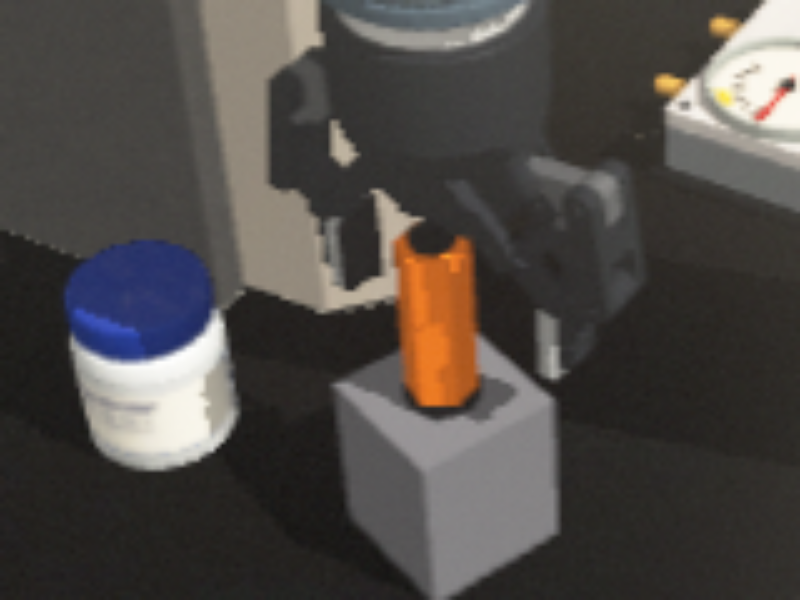

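The fingers straddle the orange handle (400–475, 230–405), and the jar is clear of them.

```bash
python3 -m jog '[[100,0.2,0,-0.1,0,0,0],[100,0,0,0,0,0,0],[100,0,0,0,0,0,0]]' 60 >/dev/null
python3 -c "
from h import *
go((.474,.280,.119),-6)"
```

```text
t 4.05 pos [0.4742 0.2794 0.1214] Y -5.9 q6 35.2 F [-0.8 -0.  -0.6] grip 0.999
turn [ 0.09 -0.06  0.06]
shift now cm [ 0.06 -0.03  0.24] after turn [ 0.06 -0.03  0.24]
```

```bash
python3 -m jog '[[100,0.06,-0.03,0.24,0,0,0],[60,0,0,0,0,0,0],[30,0,0,0,0,0,0],[0,0,0,0,0,0,0],[0,0,0,0,0,0,0],[0,0,0,0,0,0,0],[0,0,0,0,0,0,0],[0,0,0,0,0,0,0]]' 60
python3 -c "
from h import *
print(readout.get_obs()['ft_torque'])
go((.474,.280,.119),-6)"
```

```text
time: 4.85
position: [0.4735, 0.2798, 0.1181]
ee_rot: [2.334, 2.103, 0.001]
contact_force: [0.2, -0.2, 2.7]
grip_width: 0.274
finger_force: 58.1
[ 0.02106812  0.05079083 -0.04170975]
t 4.85 pos [0.4735 0.2798 0.1181] Y -6.0 q6 35.3 F [ 0.2 -0.2  2.7] grip 0.274
turn [ 0.02 -0.01  0.05]
shift now cm [ 0.03  0.05 -0.09] after turn [ 0.03  0.05 -0.09]
```

```bash
python3 -m jog '[[0,0,0,-0.5,0,0,0],[0,0,0,-1,0,0,0],[0,0,0,-1.5,0,0,0],[0,0,0,-1.5,0,0,0],[0,0,0,-1.5,0,0,0],[0,0,0,-1.5,0,0,0],[0,0,0,-1.5,0,0,0],[0,0,0,-1,0,0,0],[0,0,0,-0.5,0,0,0],[0,0,0,0,0,0,0]]' 60
python3 -c "
from h import *
go((.4435,-.079,.219),-6)
im=optics.read_camera('side');u=proj('side',(.474,.28,.12)).astype(int);print(u)
cv2.imwrite('pics/side2.png',cv2.resize(im[u[1]-60:u[1]+60,u[0]-80:u[0]+80],(800,600),interpolation=cv2.INTER_CUBIC))
for z in(.11,.19): print(proj('side',(.4735,.28,z)))"
```

```text
time: 5.85
position: [0.4736, 0.2798, 0.2236]
ee_rot: [2.334, 2.103, 0.002]
contact_force: [-0.4, 0.3, -1.1]
grip_width: 0.269
finger_force: 58.1
t 5.85 pos [0.4736 0.2798 0.2236] Y -6.0 q6 35.3 F [-0.4  0.3 -1.1] grip 0.269
turn [ 0.06 -0.04  0.05]
shift now cm [-36.     0.73   0.44] after turn [-36.     0.75   0.46]
[278 261]
[278.87610478 265.13426142]
[276.73664885 233.28881254]
```

View pics/side2.png

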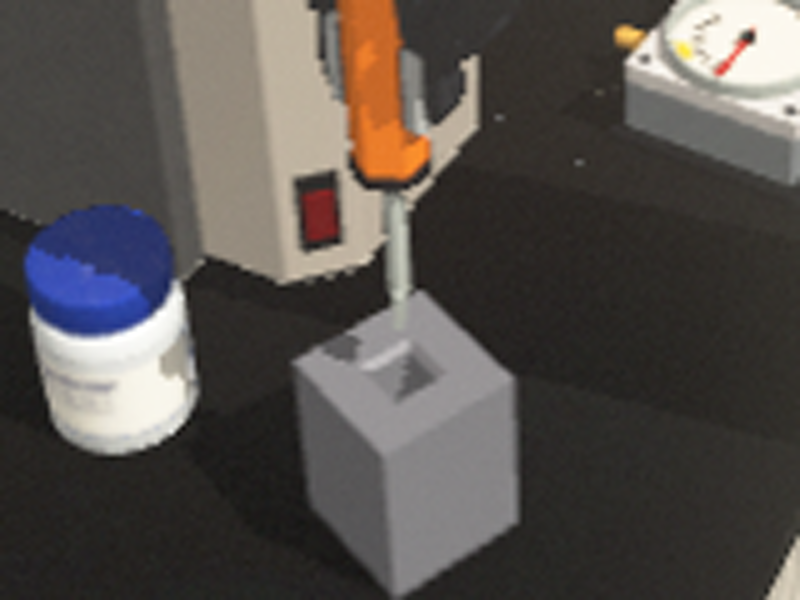

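The driver is upright and clear of the stand. The blade end at (400,300–328) looks thinner than the shaft, so it is edge-on to the side camera (view heading −64°). That puts the blade at about −66° when Y is −6. The jar has not moved.

```bash
python3 -m jog '[[0,-2,0.04,0,0,0,0],[0,-4.5,0.1,0,0,0,0],[0,-4.5,0.1,0,0,0,0],[0,-4.5,0.1,0,0,0,0],[0,-4.5,0.1,0,0,0,0],[0,-4.5,0.1,0,0,0,0],[0,-4.5,0.1,0,0,0,0],[0,-4,0.1,0,0,0,0],[0,-2.5,0.05,0,0,0,0],[0,-0.5,0.04,1,0,0,0]]' >/dev/null
python3 -m jog '[[0,0,0,2,0,0,0],[0,0,0,1,0,0,0],[0,0,0,0,0,0,0],[0,0,0,0,0,0,0]]' 
python3 -c "
from h import *
go((.4435,-.079,.174),-6)
a=optics.read_camera('side');b=optics.read_camera('top');g=[]
for n,im in(('side',a),('top',b)):
    u=proj(n,(.4435,-.079,.06)).astype(int); print(u, proj(n,(.4435,-.079,.066)),proj(n,(.4435,-.079,.14)))
    g.append(cv2.resize(im[u[1]-30:u[1]+30,u[0]-20:u[0]+20],(400,600),interpolation=cv2.INTER_CUBIC))
cv2.imwrite('pics/over.png',np.hstack(g))"
```

```text
time: 7.3
position: [0.4443, -0.0786, 0.1826]
ee_rot: [-2.332, -2.104, 0.001]
contact_force: [-0.3, -0.1, -1.2]
grip_width: 0.273
finger_force: 58.2
t 7.3 pos [ 0.4443 -0.0786  0.1826] Y -5.9 q6 -5.7 F [-0.3 -0.1 -1.2] grip 0.273
turn [-0.06 -0.01  0.1 ]
shift now cm [-0.05 -0.07  0.86] after turn [-0.05 -0.07  0.86]
[361 188] [361.70994815 186.83485191] [363.95553158 161.85266505]
[359 230] [359.70390887 230.34478579] [363.44045111 227.55789743]
```

View pics/over.png

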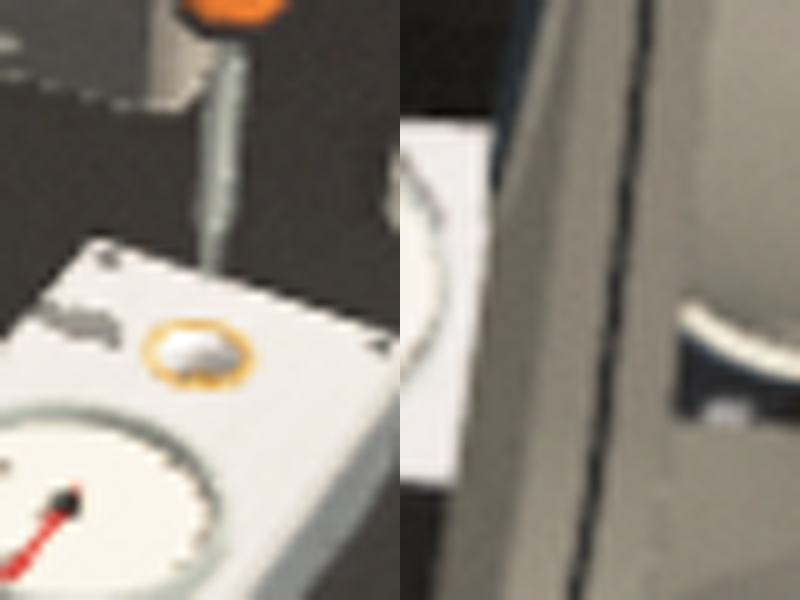

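The side view shows the blade tip at (362,185), directly above the recess mouth at (360.7,193.3), so they line up within a pixel. The top view is blocked by the arm.

```bash
python3 -m jog '[[0,-0.05,-0.05,1,0,0,0],[0,0,0,1,0,0,0],[0,0,0,0.5,0,0,0],[0,0,0,0.3,0,0,0],[0,0,0,0.2,0,0,0],[0,0,0,0.2,0,0,0],[0,0,0,0,0,0,0],[0,0,0,0,0,0,0]]' 
python3 -c "
from h import *
go((.4435,-.079,.1435),-6);print(readout.get_obs()['ft_torque'])"
```

```text
time: 8.2
position: [0.4439, -0.0797, 0.151]
ee_rot: [2.334, 2.103, 0.0]
contact_force: [0.5, 0.1, -0.4]
grip_width: 0.275
finger_force: 58.2
t 8.2 pos [ 0.4439 -0.0797  0.151 ] Y -6.0 q6 -5.7 F [ 0.5  0.1 -0.4] grip 0.275
turn [0.01 0.   0.04]
shift now cm [ 0.07 -0.04  0.75] after turn [ 0.07 -0.04  0.75]
[0.06526348 0.0268191  0.02382433]
```

```bash
python3 -m jog '[[0,0.06,-0.03,0.2,0,0,0],[0,0,0,0.2,0,0,0],[0,0,0,0.2,0,0,0],[0,0,0,0.2,0,0,0],[0,0,0,0.1,0,0,0],[0,0,0,0,0,0,0],[0,0,0,0,0,0,0]]' 
python3 -c "
from h import *
go((.4435,-.079,.1435),-6);print(readout.get_obs()['ft_torque'])"
```

```text
time: 8.9
position: [0.4437, -0.079, 0.1419]
ee_rot: [2.334, 2.103, 0.0]
contact_force: [1.5, -1.2, -2.3]
grip_width: 0.271
finger_force: 58.1
t 8.9 pos [ 0.4437 -0.079   0.1419] Y -6.0 q6 -5.7 F [ 1.5 -1.2 -2.3] grip 0.271
turn [ 0.01 -0.    0.04]
shift now cm [ 0.   -0.02 -0.16] after turn [ 0.   -0.02 -0.16]
[ 0.21559061 -0.31396681 -0.03294569]
```

```bash
python3 -m jog '[[0,0,0,0.1,0,0,0],[0,0,0,0.1,0,0,0],[0,0,0,0,0,0,0],[0,0,0,0,0,0,0]]' 
python3 -c "
from h import *
go((.4435,-.079,.1435),-6);print(readout.get_obs()['ft_torque'])"
```

```text
time: 9.3
position: [0.4437, -0.0791, 0.1399]
ee_rot: [2.334, 2.103, 0.0]
contact_force: [1.3, 0.4, -1.2]
grip_width: 0.275
finger_force: 58.3
t 9.3 pos [ 0.4437 -0.0791  0.1399] Y -6.0 q6 -5.7 F [ 1.3  0.4 -1.2] grip 0.275
turn [ 0.02 -0.    0.05]
shift now cm [ 0.   -0.02 -0.36] after turn [ 0.   -0.02 -0.36]
[ 0.22791498 -0.4317327  -0.06399486]
```

```bash
python3 -m jog '[[0,0,0,0.1,0,0,0],[0,0,0,0.1,0,0,0],[0,0,0,0,0,0,0],[0,0,0,0,0,0,0]]' | grep -E "pos|contact"
python3 -m jog '[[0,0,0,0.1,0,0,0],[0,0,0,0.1,0,0,0],[0,0,0,0,0,0,0],[0,0,0,0,0,0,0]]' | grep -E "pos|contact"
python3 -c "
from h import *
print(readout.get_obs()['ft_torque'])"
```

```text
position: [0.4437, -0.0791, 0.138]
contact_force: [2.0, 1.9, 1.7]
position: [0.4437, -0.079, 0.1359]
contact_force: [1.1, 2.0, 3.1]
[ 3.48533994e-01 -4.64364316e-01 -3.69888681e-04]
```

```bash
for i in 1; do python3 -m jog '[[0,0,0,0,0,0,-2],[0,0,0,0,0,0,-2],[0,0,0,0,0,0,-2],[0,0,0,0,0,0,0]]' | grep -E "pos|contact"
python3 -c "
from h import *
print(readout.get_obs()['ft_torque'].round(3))"; python3 -m jog '[[0,0,0,0,0,0,-2],[0,0,0,0,0,0,-2],[0,0,0,0,0,0,-2],[0,0,0,0,0,0,0]]' | grep -E "pos|contact"
python3 -c "
from h import *
print(readout.get_obs()['ft_torque'].round(3))"
python3 -m jog '[[0,0,0,0,0,0,-2],[0,0,0,0,0,0,-2],[0,0,0,0,0,0,-2],[0,0,0,0,0,0,0]]' | grep -E "pos|contact"
python3 -c "
from h import *
print(readout.get_obs()['ft_torque'].round(3))
go((.4435,-.079,.1435),-6)
im=optics.read_camera('side');u=proj('side',(.4435,-.079,.06)).astype(int)
cv2.imwrite('pics/s3.png',cv2.resize(im[u[1]-40:u[1]+40,u[0]-50:u[0]+50],(750,600),interpolation=cv2.INTER_CUBIC)); print(u)
" ; done
```

```text
position: [0.4436, -0.079, 0.1358]
contact_force: [1.4, 0.9, -1.5]
[ 0.226 -0.626  0.047]
position: [0.4436, -0.0792, 0.1358]
contact_force: [2.1, -0.6, -1.2]
[-0.091 -0.637  0.033]
position: [0.4438, -0.0792, 0.1359]
contact_force: [3.0, -0.9, -1.2]
[-0.187 -0.797 -0.016]
t 11.3 pos [ 0.4438 -0.0792  0.1359] Y 12.0 q6 -23.6 F [ 3.  -0.9 -1.2] grip 0.269
turn [ 0.04  0.02 17.99]
shift now cm [ 0.03 -0.03 -0.76] after turn [ 0.02 -0.04 -0.76]
[361 188]
```

View pics/s3.png

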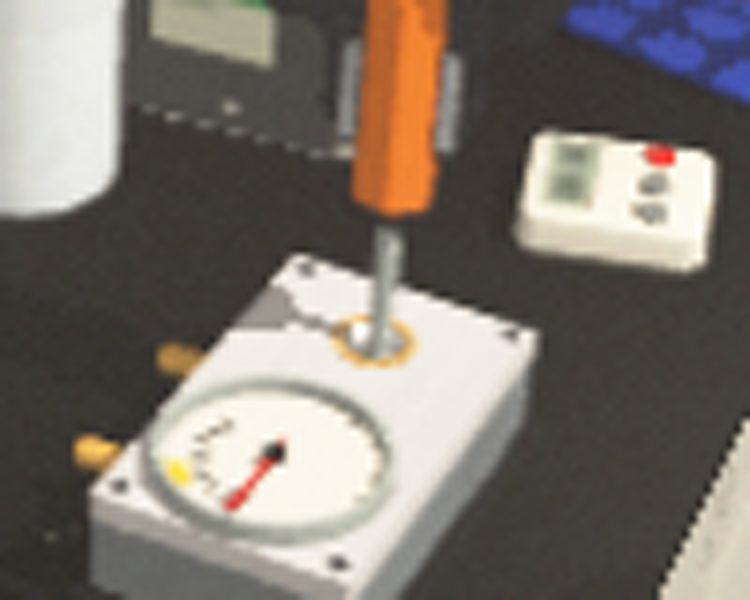

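The blade is inside the bezel at (375,345) with the pointer unmoved. Vertical force fell from +3 to −1.2 N during the turn, so the blade has dropped in. Next I push down to the floor of the slot.

```bash
python3 -m jog '[[0,0,0,0.1,0,0,0],[0,0,0,0.1,0,0,0],[0,0,0,0.1,0,0,0],[0,0,0,0,0,0,0]]' | grep -E "pos|contact"
python3 -m jog '[[0,0,0,0.1,0,0,0],[0,0,0,0.1,0,0,0],[0,0,0,0,0,0,0]]' | grep -E "pos|contact"
python3 -c "
from h import *
print(readout.get_obs()['ft_torque'].round(3))"
```

```text
position: [0.4437, -0.0792, 0.1331]
contact_force: [2.4, -2.4, 4.1]
position: [0.4438, -0.0792, 0.1313]
contact_force: [2.1, -2.4, 8.4]
[-0.498 -0.317  0.005]
```

```bash
cat >> h.py <<'E'
def dial(n="side",hub=(347.8,208.3),z=.052,verbose=1):
    im=optics.read_camera(n); k=4
    x,y=int(hub[0])-24,int(hub[1])-20
    c=cv2.resize(im[y:y+40,x:x+48],None,fx=k,fy=k,interpolation=cv2.INTER_CUBIC).astype(float)
    b,g,r_=c[...,0],c[...,1],c[...,2]
    O=plane(n,hub,z)[:2]; out={}
    for nm,w in(("red",np.clip(r_-np.maximum(b,g)-50,0,None)),("yel",np.clip(np.minimum(r_,g)-b-60,0,None))):
        v,u=np.nonzero(w>0); P=np.array([plane(n,(x+(a+.5)/k-.5,y+(d+.5)/k-.5),z)[:2] for a,d in zip(u,v)])-O; W=w[v,u]
        rad=np.linalg.norm(P,axis=1); m=(rad>.012)&(rad<.036) if nm=="red" else (rad>.022)&(rad<.040)
        q=(P[m]*W[m,None]).sum(0)/W[m].sum(); out[nm]=np.degrees(np.arctan2(q[1],q[0])); 
        if verbose: print(n,nm,m.sum(),np.linalg.norm(q).round(4),out[nm].round(1))
    print("to go deg",(out["red"]-out["yel"]).round(1)); return im
E
python3 -c "
from h import *
dial()"
python3 -m jog '[[0,0,0,-0.2,0,0,0],[0,0,0,0,0,0,4],[0,0,0,0,0,0,4],[0,0,0,0,0,0,4],[0,0,0,0,0,0,4],[0,0,0,0,0,0,4],[0,0,0,0,0,0,4],[0,0,0,0,0,0,0],[0,0,0,0,0,0,0]]' | grep -E "pos|contact"
python3 -c "
from h import *
dial();dial('top',(328.6,228.6)); print(readout.get_obs()['ft_torque'].round(3));go((.4435,-.079,.1435),-6)"
```

```text
side red 180 0.0233 82.2
side yel 149 0.0336 41.4
to go deg 40.7
position: [0.4434, -0.0788, 0.133]
contact_force: [2.6, 1.6, 5.6]
side red 173 0.0219 74.9
side yel 149 0.0336 41.4
to go deg 33.5
top red 238 0.0225 77.5
top yel 205 0.0333 38.5
to go deg 38.9
[ 0.385 -0.454  0.034]
t 13.1 pos [ 0.4434 -0.0788  0.1329] Y -11.9 q6 0.3 F [1.5 1.7 4.3] grip 0.269
turn [-0.02 -0.02 -5.89]
shift now cm [-0.01  0.01 -1.06] after turn [-0.01  0.01 -1.06]
```

```bash
python3 -m jog '[[0,0,0,0,0,0,4],[0,0,0,0,0,0,4],[0,0,0,0,0,0,4],[0,0,0,0,0,0,4],[0,0,0,0,0,0,4],[0,0,0,0,0,0,4],[0,0,0,0,0,0,4],[0,0,0,0,0,0,2],[0,0,0,0,0,0,0],[0,0,0,0,0,0,0]]' | grep -E "pos|contact"
python3 -c "
from h import *
a=dial();b=dial('top',(328.6,228.6)); print(readout.get_obs()['ft_torque'].round(3));go((.4435,-.079,.1435),-6)
cv2.imwrite('pics/d1.png',np.hstack([cv2.resize(a[188:228,324:372],(400,333),interpolation=cv2.INTER_CUBIC),cv2.resize(b[208:248,304:352],(400,333),interpolation=cv2.INTER_CUBIC)]))"
```

```text
position: [0.4425, -0.0784, 0.1326]
contact_force: [0.4, 3.8, 5.1]
side red 245 0.0227 46.7
side yel 127 0.0339 39.8
to go deg 6.9
top red 249 0.0238 49.5
top yel 196 0.0333 38.0
to go deg 11.5
[ 1.073 -0.117  0.042]
t 14.2 pos [ 0.4425 -0.0784  0.1326] Y -41.9 q6 30.3 F [0.2 3.6 6. ] grip 0.274
turn [-1.500e-01 -2.000e-02 -3.592e+01]
shift now cm [ 0.02  0.11 -1.09] after turn [-0.05  0.1  -1.09]
```

View pics/d1.png

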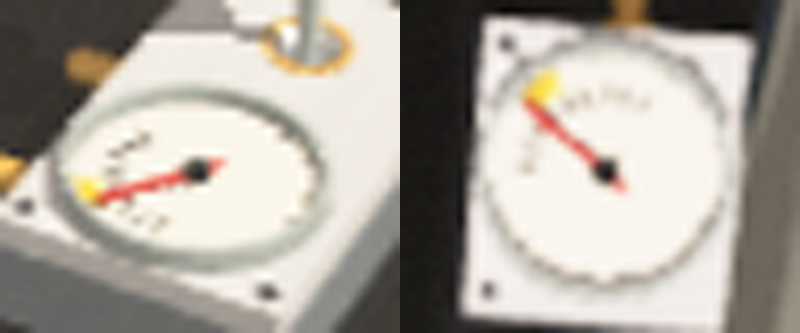

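The pointer tip is just short of the yellow mark in both views: (100,200) side and (530,100) top, with the mark at (90,188) and (543,85). The hub pixels I used were about 0.4 px off, so I will correct them and re-measure.

```bash
python3 -c "
from h import *
dial('side',(347.2,207.9));dial('top',(328.2,228.1))
R=optics.read_camera
optics.read_camera=lambda n: cv2.imread('pics/top0.png' if n=='top' else 'pics/side0.png')
dial('side',(347.2,207.9));dial('top',(328.2,228.1))"
```

```text
side red 239 0.0223 51.7
side yel 124 0.0329 42.9
to go deg 8.8
top red 231 0.0231 50.3
top yel 197 0.0316 37.9
to go deg 12.3
side red 132 0.0225 87.1
side yel 71 0.0327 44.8
to go deg 42.3
top red 150 0.0206 87.7
top yel 137 0.0315 38.5
to go deg 49.2
```

```bash
python3 -m jog '[[0,0,0,0,0,0,3],[0,0,0,0,0,0,3],[0,0,0,0,0,0,2.5],[0,0,0,0,0,0,0],[0,0,0,0,0,0,0]]' | grep -E "pos|contact"
python3 -c "
from h import *
a=dial('side',(347.2,207.9));b=dial('top',(328.2,228.1)); print(readout.get_obs()['ft_torque'].round(3))
cv2.imwrite('pics/d2.png',np.hstack([cv2.resize(a[188:228,324:372],(400,333),interpolation=cv2.INTER_CUBIC),cv2.resize(b[208:248,304:352],(400,333),interpolation=cv2.INTER_CUBIC)]))"
```

```text
position: [0.4424, -0.0782, 0.1326]
contact_force: [-0.2, 4.8, 6.1]
side red 261 0.0224 43.8
side yel 133 0.0332 44.3
to go deg -0.5
top red 232 0.0222 41.5
top yel 193 0.032 37.5
to go deg 4.0
[ 1.372 -0.096  0.129]
```

View pics/d2.png

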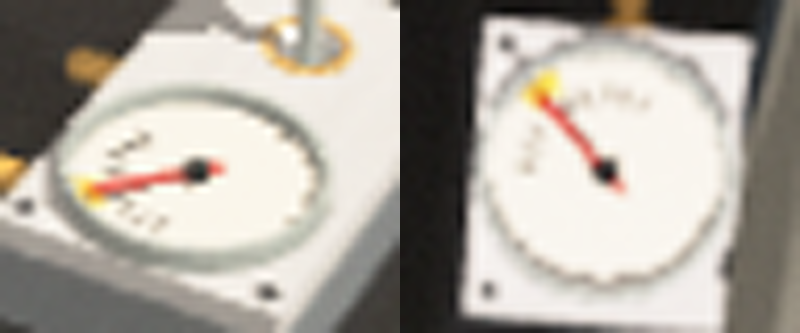

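Pointer and mark now overlap. The side view shows it centred and the top view shows about 3° to go, so I add 1.5°. Then I turn back inside the blade play and lift.

```bash
python3 -m jog '[[0,0,0,0,0,0,1.5],[0,0,0,0,0,0,0],[0,0,0,-0.1,0,0,-3],[0,0,0,0,0,0,-3],[0,0,0,0,0,0,-3],[0,0,0,0,0,0,0],[0,0,0,0,0,0,0]]' | grep -E "pos|contact"
python3 -c "
from h import *
a=dial('side',(347.2,207.9));b=dial('top',(328.2,228.1)); print(readout.get_obs()['ft_torque'].round(3))"
```

```text
position: [0.4426, -0.0789, 0.1336]
contact_force: [-0.4, 0.8, 3.6]
side red 264 0.0222 42.5
side yel 117 0.0328 47.7
to go deg -5.2
top red 241 0.0216 40.0
top yel 185 0.032 38.0
to go deg 2.0
[ 0.149  0.328 -0.073]
```

```bash
python3 -m jog '[[0,0,0,-0.3,0,0,0],[0,0,0,-0.5,0,0,0],[0,0,0,-0.5,0,0,0],[0,0,0,-1,0,0,0],[0,0,0,-1.5,0,0,0],[0,0,0,-2,0,0,0],[0,0,0,-2,0,0,0],[0,0,0,-1,0,0,0],[0,0,0,-0.5,0,0,0]]' | grep -E "pos|contact"
python3 -m jog '[[0,0,0,0,0,0,-7],[0,0,0,0,0,0,-7],[0,0,0,0,0,0,-7],[0,0,0,0,0,0,-7],[0,0,0,0,0,0,-7],[0,0,0,0,0,0,-2],[0,0,0,0,0,0,0],[0,0,0,0,0,0,0]]' | grep -E "pos|contact|grip"
python3 -c "
from h import *
a=dial('side',(347.2,207.9));b=dial('top',(328.2,228.1));go((.4735,.2798,.224),-6)"
```

```text
position: [0.444, -0.0791, 0.2282]
contact_force: [-0.4, 0.0, -1.5]
position: [0.4432, -0.079, 0.2265]
contact_force: [-0.1, 0.1, -1.0]
grip_width: 0.273
side red 265 0.0222 42.5
side yel 118 0.0328 47.6
to go deg -5.2
top red 246 0.0214 40.1
top yel 184 0.0319 37.9
to go deg 2.2
t 17.5 pos [ 0.4434 -0.079   0.2267] Y -6.0 q6 -5.6 F [ 0.6  0.3 -0.6] grip 0.27
turn [-0.03 -0.   -0.  ]
shift now cm [36.   -0.76  0.27] after turn [36.   -0.76  0.27]
```

```bash
python3 -m jog '[[0,2,-0.06,0,0,0,0],[0,4.5,-0.1,0,0,0,0],[0,4.5,-0.1,0,0,0,0],[0,4.5,-0.1,0,0,0,0],[0,4.5,-0.1,0,0,0,0],[0,4.5,-0.1,0,0,0,0],[0,4.5,-0.1,0,0,0,0],[0,4,-0.1,0,0,0,0],[0,2.5,0,0,0,0,0],[0,0.5,0,0.3,0,0,0]]' >/dev/null
python3 -m jog '[[0,0,0,0,0,0,0],[0,0,0,0,0,0,0]]' >/dev/null
python3 -c "
from h import *
go((.4735,.2798,.2236),-6)
im=optics.read_camera('side')
cv2.imwrite('pics/ret.png',cv2.resize(im[201:321,198:358],(800,600),interpolation=cv2.INTER_CUBIC))"
```

```text
t 18.7 pos [0.4728 0.2787 0.2235] Y -6.0 q6 35.3 F [-0.3  0.3 -0.8] grip 0.27
turn [-0.06  0.06  0.01]
shift now cm [ 0.11  0.05 -0.01] after turn [ 0.11  0.05 -0.01]
```

View pics/ret.png

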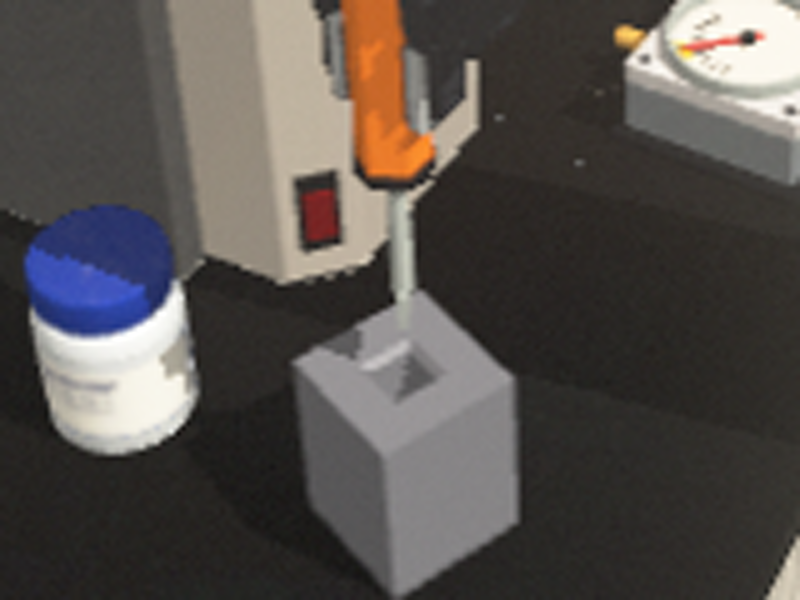

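The view matches the pick-up one, with the shaft end at (402,327) above the hole at (403,370). I make the small correction and lower into the stand.

```bash
python3 -m jog '[[0,0.1,0.05,0,0,0,0],[0,0,0,1,0,0,0],[0,0,0,1,0,0,0],[0,0,0,1,0,0,0],[0,0,0,0.5,0,0,0],[0,0,0,0.5,0,0,0],[0,0,0,0.5,0,0,0],[0,0,0,0,0,0,0]]' | grep -E "pos|contact"
python3 -m jog '[[0,0,0,1,0,0,0],[0,0,0,1,0,0,0],[0,0,0,1,0,0,0],[0,0,0,1,0,0,0],[0,0,0,0.7,0,0,0],[0,0,0,0.4,0,0,0],[0,0,0,0,0,0,0],[0,0,0,0,0,0,0]]' | grep -E "pos|contact"
```

```text
position: [0.4736, 0.2806, 0.1782]
contact_force: [0.1, -0.5, -0.3]
position: [0.4741, 0.2808, 0.128]
contact_force: [-0.2, -0.1, -0.4]
```

```bash
python3 -m jog '[[0,0,0,0.4,0,0,0],[0,0,0,0.3,0,0,0],[0,0,0,0.1,0,0,0],[0,0,0,0,0,0,0],[0,0,0,0,0,0,0]]' | grep -E "pos|contact"
python3 -m jog '[[0,0,0,0.1,0,0,0],[0,0,0,0.1,0,0,0],[0,0,0,0,0,0,0],[0,0,0,0,0,0,0]]' | grep -E "pos|contact"
```

```text
position: [0.4739, 0.2808, 0.1199]
contact_force: [0.3, -0.1, -2.1]
position: [0.474, 0.2808, 0.1181]
contact_force: [-0.7, -0.2, 2.7]
```

```bash
python3 -m jog '[[0,0,0,0.05,0,0,0],[0,0,0,0,0,0,0],[0,0,0,0,0,0,0]]' | grep -E "pos|contact"
python3 -m jog '[[40,0,0,0,0,0,0],[70,0,0,0,0,0,0],[100,0,0,0,0,0,0],[100,0,0,0,0,0,0],[100,0,0,0,0,0,0],[100,0,0,0,0,0,0]]' | grep -E "pos|contact|grip"
```

```text
position: [0.474, 0.2808, 0.118]
contact_force: [-1.2, -1.5, 6.6]
position: [0.4739, 0.2807, 0.1174]
contact_force: [0.3, 0.6, -0.1]
grip_width: 1.001
```

Firm contact at 0.118 m, the pick-up height, so the driver is home. Next I retreat straight up, move away and take a last look.

```bash
python3 -m jog '[[100,0,0,-1,0,0,0],[100,0,0,-2,0,0,0],[100,0,0,-3,0,0,0],[100,0,0,-3,0,0,0],[100,0,0,-3,0,0,0],[100,-1.5,-2,0,0,0,0],[100,-2,-4,0,0,0,0],[100,-2,-3,0,0,0,0],[100,0,0,0,0,0,0],[100,0,0,0,0,0,0]]' | grep -E "pos|contact"
python3 -c "
from h import *
a=dial('side',(347.2,207.9));b=dial('top',(328.2,228.1))
g=np.hstack([cv2.resize(a[201:321,218:338],(400,400)),cv2.resize(b[150:270,310:450],(400,343))[:400].copy() if 0 else cv2.resize(b[190:270,190:270],(400,400))])
g2=np.hstack([cv2.resize(a[188:228,324:372],(240,200),interpolation=cv2.INTER_CUBIC),cv2.resize(b[208:248,304:352],(240,200),interpolation=cv2.INTER_CUBIC),cv2.resize(b,(320,200))])
cv2.imwrite('pics/end.png',np.vstack([g,g2]))"
```

```text
position: [0.3788, 0.2355, 0.2384]
contact_force: [-0.4, 1.0, 0.2]
side red 262 0.0222 42.6
side yel 118 0.0328 47.6
to go deg -5.0
top red 244 0.0215 40.1
top yel 183 0.0319 38.0
to go deg 2.1
```

View pics/end.png

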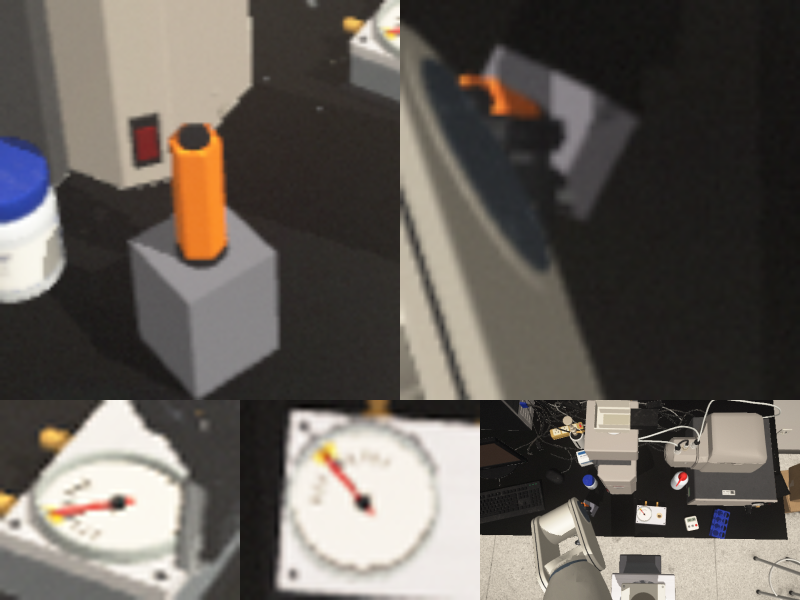

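The driver stands upright with its collar on the stand (200,255), the pointer lies on the yellow mark, and the jar, bottle and timer are where they were.

```bash
python3 -c "
from rig import ticket
print(ticket.hand_in())"
```

```text
the job is handed in; nothing more can be done
None
```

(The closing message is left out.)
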